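Load the tube block into the reader drawer

ROBOT

A 6-joint arm with a two-finger parallel gripper is mounted at the origin on the work surface. World frame = base frame: x ahead of the robot, y to its left, z up, the work surface at z = 0. Lengths are in m, angles in degrees, forces in N, time in s.
With the tool pointing down it reaches from about 0.4 to 0.825 m from the base axis. Payload 7 kg.
Tool frame: the origin (TCP) lies midway between the tips of the shut fingers; the grasp point (between the pads) lies 19 mm behind it (r.grip_depth is the distance from the TCP to the grasp point, in m); z points along the fingers, y is the line along which they close (so a half turn about z gives the same grasp; the last joint's range is limited). The gripper opens to 88 mm and grips with 3 to 60 N. Pads are 19 mm wide; open, the fingers measure 130 mm over their backs; the gripper's body (78 mm by 193 mm) begins 47 mm behind the grasp point.
Start: joints at [-57.347, 20.546, 0.682, 0, -70.136, -16.507], TCP at [0.188, -0.648, 0.227] pointing down, gripper open.
Joint ranges: [-176.03, 176.03], [-82.01, 121.73], [-58.28, 71.71], [-173.87, 95.51], [-174.79, -0.11], [-173.66, 173.66]. Speed limits (degrees/s): [136.94, 136.94, 172.46, 180, 180, 180].

INTERFACE

Orientations are given as [roll, pitch, yaw] about the fixed x, y, z axes, in that order (R = Rz(yaw) Ry(pitch) Rx(roll)).
In Python, from plant import r, capture, close_job, search_frame, outline_of gives the robot as it stands.
- The arm moves only by the shell command python3 -m creep 'ROWS' [FORCE]. ROWS is JSON, a list of rows, each a list of 7 numbers: the finger opening in mm, from 0 to 87.6, then the shift along the world's x, y, z in units of 25 mm (1.0 is 25 mm), then the turn, a rotation vector about the world's x, y, z in degrees. In form: [[hand, x, y, z, ax, ay, az], ...]. A call has 1 to 8 rows; each row shifts and turns the commanded pose from where the row before left it; what a row does not reach is not made up. A row lasts 1/12 s, in which the tool goes at most 41.7 mm and 7.16 degrees, less where a joint would pass 70% of its speed; a pose out of reach is approached as far as the arm can. A call is refused whole if a number of a shift passes 1 or a number of a turn 7.16, either way. A call with a gripper value outside its range is refused whole. The fingers move at their own pace and stop on an object; FORCE is the grip in N (left out, the last holds). Time passes only in rows, so rows that do not move let the fingers close. It gives the time, the measured TCP pose, the force, the opening and the grip force at its end, in the units of the state.
- r.get_state(): the state, without advancing time (a new reading comes with each control period).
- capture(name): name is "scene" or "top"; returns a dict with "frame" (420x560x3 uint8, red, green, blue), "K" (3x3 intrinsics, pixels), "origin" and "rotation" of the camera in the world. Camera axes: x right, y down, z forward; pixel columns grow to the right and rows downward; lengths in m; the calibration is good to about 2 mm. A picture is of the moment at which its call begins. There is no depth.
- close_job(): hands the job in; it is judged then, once.
Trained networks look in a picture, given as the dict that the camera call returned (one of the last four; its "shot" number tells which), for a name from the list of things; names that differ only in an ending like _2 or _b are one class to them, and where a whole thing is asked for, a point or a joint stands for the part that bears it (a point fixed in the world has none). Each returns a list of dicts, best first, with "conf" (0 to 1); they miss things now and then, are a little off and sometimes report something else, mostly with a low value. They report only what shows in the picture. A call takes as long as a camera call. They do not tell look-alikes from the thing itself.
- search_frame(picture, target): "bbox" ([left, top, right, bottom] in pixels, round what is visible of it).
- outline_of(picture, target): "region" (420x560 bool, what is visible of it) and "bbox" ([left, top, right, bottom] in pixels, round what is visible of it).
The state is a dict: "time_s": time; "joints": joint angles; "qd": joint speeds; "joint_torque": joint torques, N m; "tcp_pos": TCP position; "eef_rot": TCP orientation; "contact_force": force on the tool from outside, world axes, zero at the start; "moment": the same for the moment, N m; "gripper_width": finger opening in m; "gripper_force": force on a finger pad.
Only numpy, scipy, OpenCV 4.12 (cv2) and the standard library are available. Lean on these libraries where they do the work, as an engineer would, in place of code of your own. Each camera call takes 0.05 s, during which the arm holds its last target. There are 200 camera calls.

TASK

Put the metal tube block into the rectangular nest of the reader's open drawer, flat and fully home (set it down, do not drop it in; either way round will do), then push the drawer fully shut with the block inside. Leave the bottles, the tube rack and the mixer where they stand.

Things in the scene. Friction and masses are not known exactly. Their poses are not given: they have to be found in the camera images.
- block: Loose aluminium tube block, blue band, 8 yellow caps on top. 84 (its x) x 54 (its y) x 26 mm high, caps 3 mm higher; 0.15 to 0.3 kg. Origin: centre of its underside; z up. Starts flat on the bench at varied yaw. Take it across its 54 mm width with the fingertips at least 10 mm above its underside, so that they clear the nest's walls.
- nest (a point): Centre of the nest's floor, on the drawer, 16 mm above the bench. x: along the travel, into the reader; y: across; z up. Pocket 88 (x) x 58 (y) mm: 2 mm play each side of the block. Grey walls 6 mm thick, 8 mm high, the top 4.5 mm a steep white lead-in 2.6 mm wide. The reader's opening has its roof 34 mm above this floor: a seated block (29 mm with caps) passes, one on the walls does not.
- push_face (a point): Outer (front) face of the drawer's purple front panel, mid-width, 34 mm above the bench; moves with the drawer. Axes as nest: push along +x. The panel is 118 wide, 8 thick, from 8 to 52 mm above the bench; its outer face is at nest x = -58 mm.
- drawer (a joint): Drawer opening in m: 0 fully shut (front panel flat against the reader), 0.13 fully out. Starts 0.11 to 0.13. It slides stiffly (about 2 N friction plus light damping), stays where it is left, and has a hard stop when shut.
- reader: White reader fixed to the bench, purple stripe, blue panel on top. 220 (x) x 190 (y) mm; 80 mm high at the drawer side (x below 40 mm), 110 mm at the rear. Origin: centre of its underside. The drawer comes out of its -x face (x = -110 mm), along -x. When shut, push_face is at x = -118 mm, y = 0 in this frame.
- red_bottle: Bystander: white bottle with a red cap, 56 mm diameter, 110 mm high, standing loose. Origin: centre of its underside.
- amber_bottle: Bystander: amber bottle with a white cap, 56 mm diameter, 110 mm high, standing loose. Origin: centre of its underside.
- tube_rack: Bystander: loose orange tube rack 60 (x) x 150 (y) mm, 56 mm high with its tubes. Origin: centre of its underside.
- mixer: Bystander: purple bench mixer with a black rubber cup on top, 120 x 110 mm, 123 mm high, fixed to the bench. Origin: centre of its underside.
Mind the look-alikes: they are no part of the job. Of the things shaped like the block, the aluminium one is meant.

How it is judged:
By the outcome, as a careful person would: the job done as asked, in the order asked, and still so for the second after the job is handed in, with the robot touching nothing.
It also fails if it takes over 58 s, if anything falls off the work surface, if the arm or the gripper's body presses on something with over 40 N, if the wrist force passes 120 N, or if a joint passes its speed limit or range.

## Working session

There is one attempt and no reset: what is moved stays moved. The work goes in short steps, Python scripts to look and compute and a shell command to move; the robot and the scene stay as the last step left them, time stands still between calls to the robot, and variables do not carry over. Pictures are saved under pics/ and viewed, at most 10 in all, crops included, and the job is handed in when it is done.

```bash
ls; mkdir -p pics; cat > h.py <<'E'
import numpy as np, cv2
from plant import r, capture, close_job, search_frame, outline_of
def save(c,n): cv2.imwrite('pics/'+n,cv2.cvtColor(c['frame'],cv2.COLOR_RGB2BGR))
def px2w(c,uv,z):
    uv=np.atleast_2d(np.array(uv,float)); K=np.array(c['K']);R=np.array(c['rotation']);o=np.array(c['origin'])
    d=(np.linalg.inv(K)@np.c_[uv,np.ones(len(uv))].T).T@R.T
    return o+d*((z-o[2])/d[:,2])[:,None]
def w2px(c,p):
    p=np.atleast_2d(p); q=(p-np.array(c['origin']))@np.array(c['rotation']); q=q@np.array(c['K']).T
    return q[:,:2]/q[:,2:]
E
python3 - <<'E'
from h import *
a=capture('top');b=capture('scene')
save(a,'top0.png');save(b,'scene0.png')
print(a['origin'],a['rotation'],b['origin'])
for n in ['block','nest','push_face','drawer','reader','tube_rack','mixer','red_bottle','amber_bottle']:
    for c,k in((a,'top'),(b,'scene')):
        for o in outline_of(c,n)[:3]:
            m=o['region'].astype(np.uint8); cs,_=cv2.findContours(m,0,2)
            print(n,k,round(o['conf'],2),o['bbox'],cv2.minAreaRect(max(cs,key=cv2.contourArea)) if cs else '')
E
```

```text
pics
[ 0.455819   -0.07087697  1.09791543] [-174.8926478    -1.29932075  -91.17863868] [ 1.23641107 -0.29050935  1.02909366]
block top 0.81 [272.9, 222.2, 303.8, 254.6] ((288.8892822265625, 240.3724822998047), (19.74349021911621, 30.557350158691406), 34.99201965332031)
block top 0.8 [323.4, 191.2, 349.2, 222.2] ((336.7359924316406, 204.54800415039062), (31.0366268157959, 21.645139694213867), 79.69515228271484)
block top 0.74 [267.6, 176.2, 304.4, 208.7] ((286.5541076660156, 192.67568969726562), (30.95253562927246, 20.586009979248047), 36.02737045288086)
block scene 0.98 [239.2, 167.9, 270.0, 202.0] ((253.9000244140625, 182.70001220703125), (22.807893753051758, 35.329872131347656), 26.56505012512207)
block scene 0.78 [244.8, 207.2, 289.2, 240.9] ((268.458740234375, 224.1376190185547), (37.355224609375, 23.75409507751465), 16.699243545532227)
block scene 0.7 [193.5, 207.1, 229.2, 248.5] ((209.47946166992188, 226.05479431152344), (35.9180908203125, 24.33161163330078), 65.55604553222656)
nest top 0.93 [159.4, 175.1, 209.3, 218.3] ((183.76922607421875, 193.34616088867188), (47.75337219238
[... 1738 characters left out ...]
039306640625), (49.21133804321289, 46.891204833984375), 77.6609115600586)
mixer scene 0.56 [82.4, 156.2, 139.1, 215.1] ((106.99847412109375, 181.41229248046875), (57.79975891113281, 47.64874267578125), 70.55996704101562)
red_bottle top 0.72 [386.0, 160.9, 412.3, 181.3] ((400.5, 172.0), (22.0, 25.0), 90.0)
red_bottle scene 0.86 [123.6, 250.8, 155.4, 290.1] ((137.30001831054688, 268.10003662109375), (42.48529052734375, 27.280029296875), 63.43495178222656)
amber_bottle top 0.88 [380.6, 198.1, 412.0, 219.3] ((395.0, 208.5), (21.0, 26.0), 90.0)
amber_bottle scene 0.76 [126.2, 207.1, 156.5, 246.7] ((140.20001220703125, 228.4000244140625), (40.24921798706055, 25.043960571289062), 63.43495178222656)
```

View pics/top0.png

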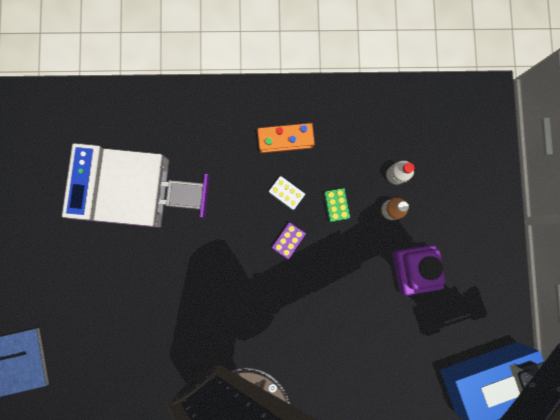

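View pics/scene0.png

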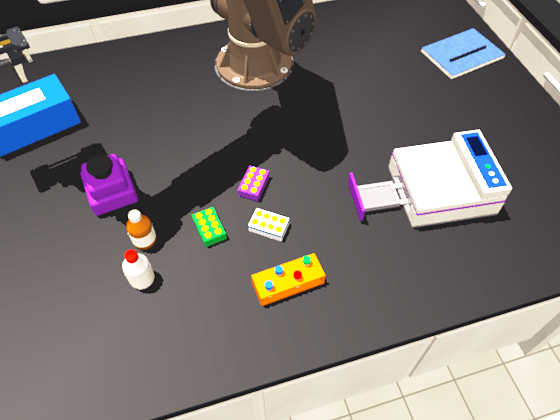

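The top view shows the reader at left with its drawer out to the right (nest at about 185,194 px; purple panel at about 205,195). There are three block-shaped things: white/silver (287,193), purple (289,240) and green (337,205). In the scene view the white/silver one is at (268,224). I'll zoom in to confirm it and fit the poses.

```bash
sed -i 's/^def px2w/from scipy.spatial.transform import Rotation\ndef _R(c): return Rotation.from_euler("xyz",c["rotation"],degrees=True).as_matrix() if np.ndim(c["rotation"])==1 else np.array(c["rotation"])\ndef px2w/; s/np.array(c\[.rotation.\])$/XX/; s/R=np.array(c\[.rotation.\])/R=_R(c)/; s/@np.array(c\[.rotation.\])/@_R(c)/' h.py
cat >> h.py <<'E'
from scipy.optimize import least_squares
def box(sx,sy,h,z0=0): return np.array([[x,y,z] for z in(z0,z0+h) for x in(-sx/2,sx/2) for y in(-sy/2,sy/2)])
def place(P,x,y,yaw): c,s=np.cos(yaw),np.sin(yaw); return np.c_[x+c*P[:,0]-s*P[:,1],y+s*P[:,0]+c*P[:,1],P[:,2]]
def sil(c,P):
    S=4; m=np.zeros((420*S,560*S),np.uint8)
    for Q in P:
        h=cv2.convexHull(((w2px(c,Q)+.5)*S).astype(np.int32)); cv2.fillConvexPoly(m,h,255)
    return cv2.GaussianBlur(cv2.resize(m,(560,420),interpolation=cv2.INTER_AREA),(0,0),1.5)/255.
def fit(parts,views,x0,slide=False):
    """views: (capture, mask); minimise silhouette difference"""
    from scipy.optimize import minimize
    T=[cv2.GaussianBlur(m.astype(np.float32),(0,0),1.5) for _,m in views]
    def f(p): return sum(((sil(c,[place(q,p[0],p[1],p[2]) for q in parts])-t)**2).sum() for (c,_),t in zip(views,T))
    s=minimize(f,x0,method='Nelder-Mead',options=dict(initial_simplex=np.array([x0]+[np.array(x0)+d for d in([.01,0,0],[0,.01,0],[0,0,.15])]),xatol=1e-5,fatol=1e-4))
    return s.x,s.fun
E
cat h.py | head -20
python3 - <<'E'
from h import *
a=capture('top');b=capture('scene')
def crop(c,x,y,w,h): return cv2.resize(c['frame'][y:y+h,x:x+w],(400,300),interpolation=cv2.INTER_CUBIC)
im=np.vstack([np.hstack([crop(a,250,165,100,75),crop(a,150,155,80,60)]),np.hstack([crop(b,185,165,120,90),crop(b,340,160,80,60)])])
cv2.imwrite('pics/crop1.png',im[:,:,::-1])
def pick(c,n,uv): 
    return min(outline_of(c,n),key=lambda o:np.hypot((o['bbox'][0]+o['bbox'][2])/2-uv[0],(o['bbox'][1]+o['bbox'][3])/2-uv[1]))['region']
va=(a,pick(a,'block',(287,193)));vb=(b,pick(b,'block',(268,224)))
p0=px2w(a,[287,193],.02)[0];print('p0',p0)
B=[box(.084,.054,.026)]
for y0 in(.6,-.6):
  for v in([va,vb],[va],[vb]): x,f=fit(B,v,[p0[0],p0[1],y0]);print('block',x.round(4),np.degrees(x[2]).round(1),f)
ra=(a,pick(a,'reader',(137,188)));rb=(b,pick(b,'reader',(430,180)))
da=(a,pick(a,'nest',(184,194)));db=(b,pick(b,'nest',(378,190)))
q0=px2w(a,[130,188],.08)[0]; dd=px2w(a,[184,194],.03)[0];print('q0',q0,dd); yaw=np.arctan2(*(q0-dd)[[1,0]])
RB=[np.array(box(.15,.19,.08))+[-.035,0,0],np.array(box(.07,.19,.11))+[.075,0,0]]
for v in([ra,rb],[ra],[rb]): x,f=fit(RB,v,[q0[0],q0[1],yaw]);print('reader body',x.round(4),np.degrees(x[2]).round(1),f)
# purple panel pixels
for c,k,(x0,y0,x1,y1) in((a,'top',(190,165,220,225)),(b,'scene',(340,165,375,230))):
    f=c['frame'].astype(int); m=(f[...,0]-f[...,1]>35)&(f[...,2]-f[...,1]>45); M=np.zeros_like(m);M[y0:y1,x0:x1]=m[y0:y1,x0:x1]
    pa=(c,M); print(k,M.sum())
    if k=='top': PA=pa
    else: PB=pa
e0=px2w(a,[205,195],.05)[0];print(e0)
PP=[box(.008,.118,.044,.008)]
for v in([PA,PB],[PA],[PB]): x,f=fit(PP,v,[e0[0],e0[1],yaw]);print('panel centre',x.round(4),np.degrees(x[2]).round(1),f)
print(r.get_state())
E
```

```text
import numpy as np, cv2
from plant import r, capture, close_job, search_frame, outline_of
def save(c,n): cv2.imwrite('pics/'+n,cv2.cvtColor(c['frame'],cv2.COLOR_RGB2BGR))
from scipy.spatial.transform import Rotation
def _R(c): return Rotation.from_euler("xyz",c["rotation"],degrees=True).as_matrix() if np.ndim(c["rotation"])==1 else np.array(c["rotation"])
def px2w(c,uv,z):
    uv=np.atleast_2d(np.array(uv,float)); K=np.array(c['K']);R=_R(c);o=np.array(c['origin'])
    d=(np.linalg.inv(K)@np.c_[uv,np.ones(len(uv))].T).T@R.T
    return o+d*((z-o[2])/d[:,2])[:,None]
def w2px(c,p):
    p=np.atleast_2d(p); q=(p-np.array(c['origin']))@_R(c); q=q@np.array(c['K']).T
    return q[:,:2]/q[:,2:]
from scipy.optimize import least_squares
def box(sx,sy,h,z0=0): return np.array([[x,y,z] for z in(z0,z0+h) for x in(-sx/2,sx/2) for y in(-sy/2,sy/2)])
def place(P,x,y,yaw): c,s=np.cos(yaw),np.sin(yaw); return np.c_[x+c*P[:,0]-s*P[:,1],y+s*P[:,0]+c*P[:,1],P[:,2]]
def sil(c,P):
    S=4; m=np.zeros((420*S,560*S),np.uint8)
    for Q in P:
        h=cv2.convexHull(((w2px(c,Q)+.5)*S).astype(np.int32)); cv2.fi
[... 964 characters left out ...]
587543110635
{'time_s': 1.4, 'joints': array([-5.73488332e+01,  2.05467020e+01,  6.82661138e-01,  9.97440133e-04,
       -7.01362701e+01, -1.65099086e+01]), 'qd': array([-0.09592962,  0.02648167,  0.1004739 ,  0.12366119, -0.00964362,
       -0.00570903]), 'joint_torque': array([-1.65102952e-03, -5.82374632e+01,  2.93290418e+01,  7.00245515e+00,
        1.25091436e-02, -3.27581051e-05]), 'tcp_pos': array([ 0.1876622 , -0.64837341,  0.22656587]), 'eef_rot': array([ 1.79999969e+02, -9.87767664e-04, -1.63858403e+02]), 'contact_force': array([0.44783512, 0.43383568, 0.1641638 ]), 'moment': array([-0.03838389, -0.03677843, -0.00754202]), 'gripper_force': 0.0, 'gripper_width': 0.08759276267165111}
```

View pics/crop1.png

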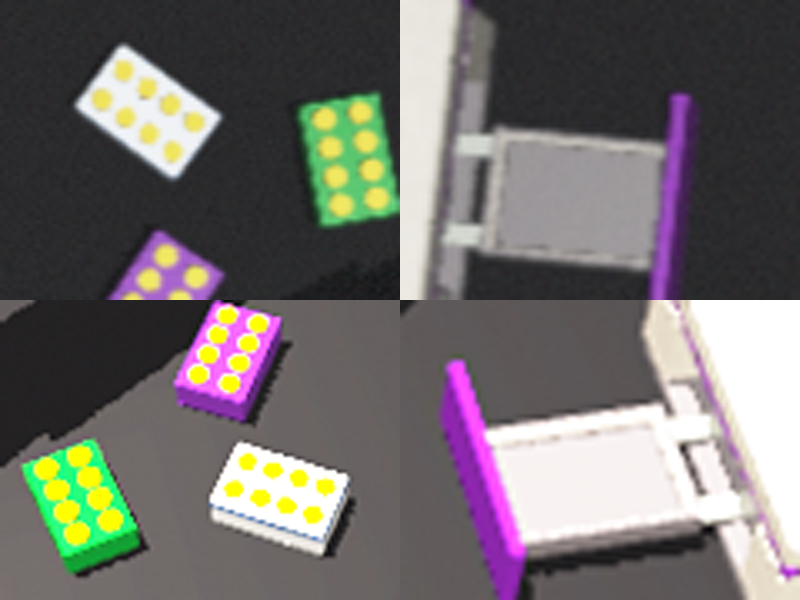

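The crop settles it: the white/silver block with the thin blue band (top ≈ 287,193 px) is the aluminium one, and the look-alikes are green and purple. The drawer's panel is at yaw ≈ 83°, and its rails lead into the reader. Next I'll travel towards the block.

```bash
python3 -m creep '[[87.6,0.74,0.95,0,0,0,1.64],[87.6,0.74,0.95,0,0,0,1.64],[87.6,0.74,0.95,0,0,0,1.64],[87.6,0.74,0.95,0,0,0,1.64],[87.6,0.74,0.95,0,0,0,1.64],[87.6,0.74,0.95,0,0,0,1.64],[87.6,0.74,0.95,0,0,0,1.64],[87.6,0.74,0.95,0,0,0,1.64]]' 25; python3 -m creep '[[87.6,0.74,0.95,0,0,0,1.64],[87.6,0.74,0.95,0,0,0,1.64],[87.6,0.74,0.95,0,0,0,1.64],[87.6,0.74,0.95,0,0,0,1.64],[87.6,0.74,0.95,0,0,0,1.64],[87.6,0.74,0.95,0,0,0,1.64],[87.6,0.74,0.95,0,0,0,1.64],[87.6,0.74,0.95,0,0,0,1.64]]'
```

```text
time_s: 2.07
tcp_pos: [0.3364, -0.4571, 0.2268]
eef_rot: [-180.0, 0.0, -150.7]
contact_force: [0.8, 0.8, 0.2]
gripper_width: 0.0875
gripper_force: 0.0
time_s: 2.73
tcp_pos: [0.4844, -0.2671, 0.2269]
eef_rot: [-180.0, 0.0, -137.5]
contact_force: [0.2, -0.9, -0.1]
gripper_width: 0.0877
gripper_force: 0.0
```

```bash
python3 - <<'E'
from h import *
a=capture('top');b=capture('scene')
T=np.array([(495,128),(667,143),(650,270),(485,252)],float); uv=np.c_[150+(T[:,0]-400+.5)/5-.5,155+(T[:,1]+.5)/5-.5]
p=px2w(a,uv,.024);print('top',p.round(4).tolist(),p.mean(0))
S=np.array([(485,432),(655,405),(690,530),(525,555)],float); uv=np.c_[340+(S[:,0]-400+.5)/5-.5,160+(S[:,1]-300+.5)/5-.5]
p=px2w(b,uv,.024);print('scene',p.round(4).tolist(),p.mean(0))
# project candidate nest (wall top outer) on both, big crops
im=[]
for c,(x,y) in((a,(155,165)),(b,(340,160))):
    f=cv2.resize(c['frame'][y:y+60,x:x+80],(800,600),interpolation=cv2.INTER_CUBIC)
    if c is a: f=f
    u=np.radians(82.9); 
    for s,z in(((.1,.07),.024),((.088,.058),.016)):
        q=place(np.array([[i*s[0]/2,j*s[1]/2,z] for i,j in((-1,-1),(-1,1),(1,1),(1,-1))]),.5944,.1534,u)
        P=(w2px(c,q)-[x,y]+.5)*10-.5
        cv2.polylines(f,[P.astype(np.int32)],True,(255,0,0) if s[0]>.09 else (0,160,0),1)
    im.append(cv2.resize(f[:, :],(400,300),interpolation=cv2.INTER_AREA) if 0 else f[50:550,100:700])
cv2.imwrite('pics/n1.png',cv2.resize(np.vstack(im),(480,600*1) if 0 else (600,1000))[:, :,::-1]) if 0 else cv2.imwrite('pics/n1.png',cv2.resize(np.hstack(im),(800,333),interpolation=cv2.INTER_AREA)[:,:,::-1])
print(r.get_state()['tcp_pos'],r.get_state()['eef_rot'])
E
```

```text
top [[0.6349, 0.1986, 0.024], [0.625, 0.1047, 0.024], [0.5551, 0.1142, 0.024], [0.5666, 0.2038, 0.024]] [0.59539949 0.15532256 0.024     ]
scene [[0.5555, 0.1146, 0.024], [0.5646, 0.203, 0.024], [0.6405, 0.1875, 0.024], [0.6307, 0.105, 0.024]] [0.59782613 0.15250797 0.024     ]
[ 0.48594513 -0.2658056   0.22668086] [-1.79965363e+02  4.15061633e-02 -1.37361309e+02]
```

View pics/n1.png

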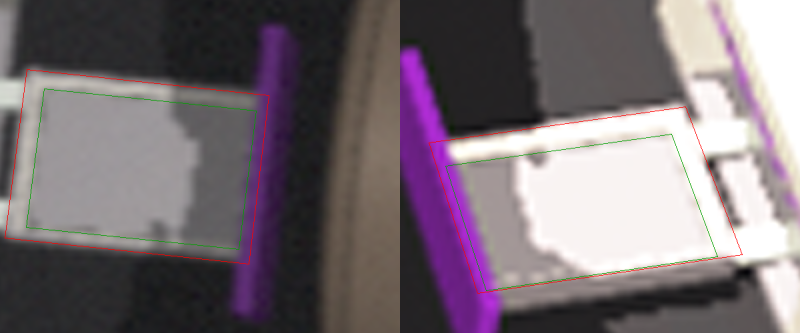

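Both overlays (nest estimate 0.594, 0.153, yaw 83°) match the drawer: top walls at ≈ (100–265, 70–262) in the left crop, and the same in the right crop. I'll continue over the block.

```bash
python3 -m creep '[[87.6,0.72,0.95,-0.5,0,0,1.6],[87.6,0.72,0.95,-0.5,0,0,1.6],[87.6,0.72,0.95,-0.5,0,0,1.6],[87.6,0.72,0.95,-0.5,0,0,1.6],[87.6,0.72,0.94,-0.5,0,0,1.6],[87.6,0.72,0.94,-0.5,0,0,1.6],[87.6,0,0,-0.5,0,0,0],[87.6,0,0,-0.5,0,0,0]]'; python3 -m creep '[[87.6,0,0,0,0,0,0],[87.6,0,0,0,0,0,0]]'
```

```text
time_s: 3.5
tcp_pos: [0.5925, -0.1252, 0.1257]
eef_rot: [180.0, -0.0, -127.9]
contact_force: [0.1, 0.2, -0.7]
gripper_width: 0.0875
gripper_force: 0.0
time_s: 3.67
tcp_pos: [0.5912, -0.1267, 0.1262]
eef_rot: [179.9, -0.1, -128.0]
contact_force: [-0.6, -0.1, 0.5]
gripper_width: 0.0879
gripper_force: 0.0
```

```bash
python3 -m creep '[[87.6,0.07,0.06,-0.9,0,0,0],[87.6,0,0,-0.9,0,0,0],[87.6,0,0,-0.9,0,0,0],[87.6,0,0,-0.7,0,0,0],[87.6,0,0,-0.6,0,0,0],[87.6,0,0,-0.35,0,0,0],[87.6,0,0,-0.2,0,0,0],[87.6,0,0,0,0,0,0]]'; python3 -m creep '[[40,0,0,0,0,0,0],[40,0,0,0,0,0,0],[40,0,0,0,0,0,0],[40,0,0,0,0,0,0],[40,0,0,0,0,0,0],[40,0,0,0,0,0,0],[40,0,0,0,0,0,0],[40,0,0,0,0,0,0]]' 30
```

```text
time_s: 4.33
tcp_pos: [0.5934, -0.1252, 0.0127]
eef_rot: [180.0, -0.0, -128.0]
contact_force: [-0.9, -0.5, 0.1]
gripper_width: 0.0881
gripper_force: 0.0
time_s: 5.0
tcp_pos: [0.5937, -0.1249, 0.0132]
eef_rot: [-180.0, 0.0, -128.0]
contact_force: [-0.4, 0.4, 3.6]
gripper_width: 0.0536
gripper_force: 30.0
```

```bash
python3 -m creep '[[40,0,0,0.4,0,0,0],[40,0,0,0.7,0,0,0],[40,0,0,0.8,0,0,0],[40,0,0,0.8,0,0,0],[40,0,0.5,0.5,0,0,1.0],[40,0,0.9,0.1,0,0,2.6],[40,0,0.93,0,0,0,2.6],[40,0,0.93,0,0,0,2.6]]'; python3 -m creep '[[40,0,0.93,0,0,0,2.6],[40,0,0.93,0,0,0,2.6],[40,0,0.93,0,0,0,2.6],[40,0,0.93,0,0,0,2.6],[40,0,0.93,0,0,0,2.6],[40,0,0.93,0,0,0,2.6],[40,0.02,0.93,0,0,0,2.6],[40,0.02,0.93,0,0,0,2.6]]';  python3 -m creep '[[40,0,0.36,0,0,0,1.2],[40,0,0,0,0,0,0],[40,0,0,-0.4,0,0,0],[40,0,0,-0.4,0,0,0],[40,0,0,0,0,0,0]]'
python3 - <<'E'
from h import *
a=capture('top');b=capture('scene');save(a,'t2.png');save(b,'s2.png')
im=[]
st=[r.get_state() for _ in range(3)];print([s['tcp_pos'].round(4) for s in st],st[0]['eef_rot'],st[0]['gripper_width'])
t=st[0]['tcp_pos']
for c,(x,y) in((a,(145,155)),(b,(335,140))):
    f=cv2.resize(c['frame'][y:y+75,x:x+75],(400,400),interpolation=cv2.INTER_CUBIC)
    for P3 in(place(box(.084,.054,.026,t[2]-.012),t[0],t[1],np.radians(82.9)),):
        P=(w2px(c,P3)-[x,y]+.5)*400/75-.5
        h=cv2.convexHull(P.astype(np.int32)); cv2.polylines(f,[h],True,(255,0,0),1)
    im.append(f)
cv2.imwrite('pics/hold.png',np.hstack(im)[:,:,::-1])
E
```

```text
time_s: 5.67
tcp_pos: [0.5931, -0.0422, 0.096]
eef_rot: [-180.0, 0.0, -119.1]
contact_force: [-0.0, -0.1, -2.0]
gripper_width: 0.0537
gripper_force: 30.0
time_s: 6.33
tcp_pos: [0.5936, 0.1442, 0.0954]
eef_rot: [180.0, -0.0, -98.2]
contact_force: [0.6, -0.5, -1.0]
gripper_width: 0.0538
gripper_force: 30.0
time_s: 6.75
tcp_pos: [0.5925, 0.1501, 0.0724]
eef_rot: [179.8, -0.1, -97.3]
contact_force: [-1.0, -0.1, -2.2]
gripper_width: 0.0538
gripper_force: 30.0
[array([0.5937, 0.1504, 0.0742]), array([0.5937, 0.1504, 0.0742]), array([0.5937, 0.1504, 0.0742])] [ 1.79891349e+02 -8.54192442e-02 -9.72913624e+01] 0.05344449290821409
```

View pics/hold.png

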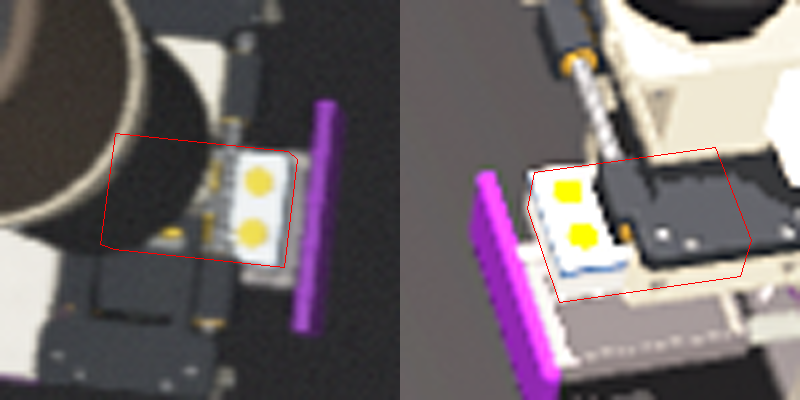

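The picture shows the block held straight over the nest. Its visible end at (240–298, 150–268) in the left crop coincides with the outline predicted from the TCP. I'll refine the nest centre with edge profiles in the first, clear pictures.

```bash
python3 - <<'E'
from h import *
yaw=np.radians(82.9)
def prof(c,img,cx,cy,z,axis,along,rng):
    g=img.astype(np.float32).mean(2) if img.ndim==3 else img
    ts=np.arange(rng[0],rng[1],.0005); acc=0
    for s in along:
        Q=np.array([[t,s,z] if axis=='x' else [s,t,z] for t in ts]); uv=w2px(c,place(Q,cx,cy,yaw)).astype(np.float32)
        acc=acc+cv2.remap(g,uv[:,:1].copy(),uv[:,1:].copy(),cv2.INTER_LINEAR)[:,0]
    return ts,acc/len(along)
def edges(ts,p,k=3):
    d=np.gradient(cv2.GaussianBlur(p.reshape(-1,1),(1,5),0)[:,0]); i=[j for j in range(2,len(d)-2) if abs(d[j])==abs(d[j-2:j+3]).max()]
    i=sorted(i,key=lambda j:-abs(d[j]))[:k]; return sorted((round(ts[j]*1000,1),round(float(d[j]),1)) for j in i)
a=capture('top');b=capture('scene')
A=cv2.imread('pics/top0.png')[:,:,::-1];B=cv2.imread('pics/scene0.png')[:,:,::-1]
al=np.arange(-.02,.035,.003)
for c,I,n in((a,A,'top'),(b,B,'scene')):
    print(n,'nest across (expect +-35 outer)',edges(*prof(c,I,.5944,.1534,.024,'y',al,(-.045,.045)),6))
    print(n,'nest along (expect +50)',edges(*prof(c,I,.5944,.1534,.024,'x',np.arange(-.012,.013,.003),(-.065,.065)),6))
s=r.get_state();t=s['tcp_pos'];print(t)
for c,n in((a,'top'),(b,'scene')):
    print(n,'block across (expect +-27)',edges(*prof(c,c['frame'],.5943,.1516,.074+.014,'y',np.arange(-.038,-.028,.002),(-.04,.04)),5))
    print(n,'block along (expect -42)',edges(*prof(c,c['frame'],.5943,.1516,.088,'x',np.arange(-.02,.021,.004),(-.07,-.03)),4))
for n,f in(('a',a),('b',b)): pass
E
```

```text
top nest across (expect +-35 outer) [(np.float64(-35.5), 12.7), (np.float64(-30.0), -4.9), (np.float64(-24.0), 0.2), (np.float64(26.5), -1.3), (np.float64(29.5), 2.1), (np.float64(34.5), -10.9)]
top nest along (expect +50) [(np.float64(-53.5), 8.0), (np.float64(-47.0), -2.6), (np.float64(-42.0), 3.1), (np.float64(43.0), 3.8), (np.float64(50.5), -10.3), (np.float64(57.0), 8.3)]
scene nest across (expect +-35 outer) [(np.float64(-43.5), 9.1), (np.float64(-35.5), 12.5), (np.float64(-29.0), -1.1), (np.float64(22.0), -3.1), (np.float64(26.5), 4.5), (np.float64(36.5), -18.0)]
scene nest along (expect +50) [(np.float64(-61.5), 2.8), (np.float64(-51.0), 9.6), (np.float64(-43.5), 5.2), (np.float64(41.0), 3.2), (np.float64(49.0), -19.1), (np.float64(53.5), 14.2)]
[0.59452258 0.15096487 0.07524641]
top block across (expect +-27) [(np.float64(-27.0), 21.7), (np.float64(-6.0), 5.6), (np.float64(20.0), 5.7), (np.float64(27.5), -14.5), (np.float64(38.0), -11.7)]
top block along (expect -42) [(np.float64(-62.5), 8.7), (np.float64(-56.5), -2.9), (np.float64(-52.0), 3.5), (np.float64(-43.0), 13.6)]
scene block across (expect +-27) [(np.float64(-31.0), -11.6), (np.float64(-27.5), 17.6), (np.float64(-4.0), 9.3), (np.float64(8.5), -10.2), (np.float64(29.5), -22.9)]
scene block along (expect -42) [(np.float64(-69.0), 8.3), (np.float64(-61.0), -10.9), (np.float64(-51.5), 8.8), (np.float64(-45.0), 9.5)]
```

```bash
python3 -m creep '[[40,0.04,0.14,0,0,0,0],[40,0,0,-0.5,0,0,0],[40,0,0,-0.5,0,0,0],[40,0,0,-0.3,0,0,0],[40,0,0,-0.1,0,0,0],[40,0,0,0,0,0,0],[40,0,0,0,0,0,0]]'; python3 -m creep '[[40,0,0,-0.06,0,0,0],[40,0,0,-0.06,0,0,0],[40,0,0,-0.06,0,0,0],[40,0,0,0,0,0,0],[40,0,0,0,0,0,0]]';
```

```text
time_s: 7.53
tcp_pos: [0.5958, 0.1553, 0.0407]
eef_rot: [-180.0, 0.0, -97.2]
contact_force: [-0.3, 0.5, -0.7]
gripper_width: 0.0536
gripper_force: 30.0
time_s: 7.95
tcp_pos: [0.5954, 0.1551, 0.0358]
eef_rot: [180.0, -0.0, -97.2]
contact_force: [0.1, -0.7, -1.8]
gripper_width: 0.0537
gripper_force: 30.0
```

```bash
for i in 1; do python3 -m creep '[[40,0,0,-0.05,0,0,0],[40,0,0,-0.05,0,0,0],[40,0,0,0,0,0,0],[40,0,0,0,0,0,0]]';  python3 -m creep '[[40,0,0,-0.05,0,0,0],[40,0,0,-0.05,0,0,0],[40,0,0,0,0,0,0],[40,0,0,0,0,0,0]]'; done
```

```text
time_s: 8.28
tcp_pos: [0.5955, 0.155, 0.0334]
eef_rot: [-180.0, -0.0, -97.2]
contact_force: [0.3, -1.0, -0.4]
gripper_width: 0.0536
gripper_force: 30.0
time_s: 8.62
tcp_pos: [0.5952, 0.1551, 0.0305]
eef_rot: [180.0, -0.0, -97.2]
contact_force: [0.2, -1.0, -1.2]
gripper_width: 0.0538
gripper_force: 30.0
```

Only the block's weight shows so far, so it is inside the walls. I'll go on until it touches the floor.

```bash
python3 -m creep '[[40,0,0,-0.04,0,0,0],[40,0,0,-0.03,0,0,0],[40,0,0,0,0,0,0],[40,0,0,0,0,0,0]]'; python3 -m creep '[[40,0,0,-0.03,0,0,0],[40,0,0,0,0,0,0],[40,0,0,0,0,0,0]]'
```

```text
time_s: 8.95
tcp_pos: [0.5953, 0.1551, 0.0292]
eef_rot: [180.0, -0.0, -97.2]
contact_force: [-1.5, -1.2, 3.3]
gripper_width: 0.0536
gripper_force: 30.0
time_s: 9.2
tcp_pos: [0.5953, 0.1551, 0.0292]
eef_rot: [-180.0, -0.0, -97.2]
contact_force: [-4.6, -1.9, 9.0]
gripper_width: 0.0539
gripper_force: 30.0
```

Contact comes at the expected height (0.029). I'll release, lift and inspect.

```bash
python3 -m creep '[[60,0,0,0,0,0,0],[75,0,0,0,0,0,0],[87.6,0,0,0,0,0,0],[87.6,0,0,0,0,0,0],[87.6,0,0,0,0,0,0]]' 25;  python3 -m creep '[[87.6,0,0,0.4,0,0,0],[87.6,0,0,0.8,0,0,0],[87.6,0,0,0.9,0,0,0],[87.6,0,0,0.9,0,0,0],[87.6,0,-0.8,0.9,0,0,0],[87.6,0,-1,0.5,0,0,0],[87.6,0,-1,0,0,0,0],[87.6,0,-1,0,0,0,0]]'; python3 -m creep '[[60,0,-1,0,0,0,0],[30,0,-1,0,0,0,0],[0,0,-1,0,0,0,0],[0,0,-1,0,0,0,0],[0,-0.16,0,0,0,0,0],[0,0,0,0,0,0,0]]'
python3 - <<'E'
from h import *
a=capture('top');b=capture('scene')
im=[]
for c,(x,y) in((a,(150,160)),(b,(340,155))):
    f=cv2.resize(c['frame'][y:y+65,x:x+75],(400,347),interpolation=cv2.INTER_CUBIC)
    P=(w2px(c,place(box(.084,.054,.026,.016),.595,.1535,np.radians(82.9)))-[x,y]+.5)*400/75-.5
    cv2.polylines(f,[cv2.convexHull(P.astype(np.int32))],True,(255,0,0),1)
    im.append(f)
cv2.imwrite('pics/seat.png',np.hstack(im)[:,:,::-1])
s=r.get_state();print(s['tcp_pos'],s['eef_rot'],s['time_s'],s['gripper_width'])
E
```

```text
time_s: 9.62
tcp_pos: [0.5955, 0.1552, 0.0281]
eef_rot: [-180.0, 0.0, -97.2]
contact_force: [-0.2, 0.2, -0.7]
gripper_width: 0.0813
gripper_force: 0.0
time_s: 10.28
tcp_pos: [0.5961, 0.0597, 0.1405]
eef_rot: [-179.8, 0.1, -97.2]
contact_force: [0.3, -0.5, -0.4]
gripper_width: 0.0878
gripper_force: 0.0
time_s: 10.78
tcp_pos: [0.5909, -0.0411, 0.1389]
eef_rot: [-180.0, 0.0, -97.3]
contact_force: [-0.8, -0.3, 0.4]
gripper_width: 0.053
gripper_force: 0.0
[ 0.59158805 -0.03967529  0.13889816] [-1.79960243e+02  1.51367360e-02 -9.72281880e+01] 10.8833 0.04502788598250049
```

View pics/seat.png

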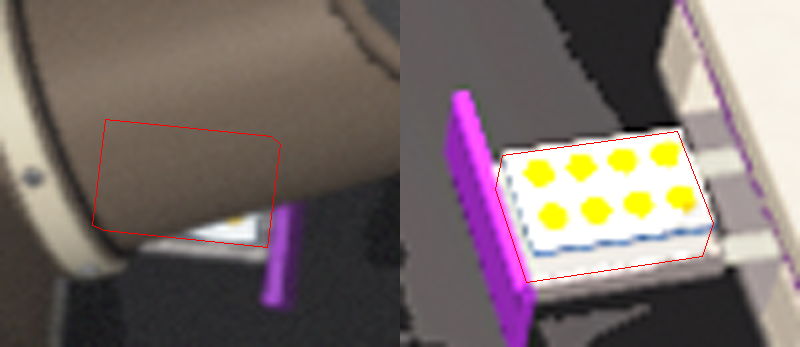

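The scene crop shows the block seated: its outline matches a block on the nest floor, and its front edge is level inside the walls. The top view is half hidden by the arm. Next I'll close the fingers, drop in front of the panel and push along (0.124, 0.992).

```bash
python3 -m creep '[[0,-0.1,0,-0.8,0,0,0],[0,-0.1,0,-0.9,0,0,0],[0,-0.08,0.3,-0.9,0,0,0],[0,0,0.7,-0.9,0,0,0],[0,0,0.9,-0.5,0,0,0],[0,0,0.9,-0.27,0,0,0],[0,0,0.8,0,0,0,0],[0,0,0.5,0,0,0,0]]'; python3 -m creep '[[0,0,0,0,0,0,0],[0,0,0,0,0,0,0]]'
```

```text
time_s: 11.55
tcp_pos: [0.5844, 0.0654, 0.0311]
eef_rot: [180.0, -0.0, -97.1]
contact_force: [0.1, -0.5, -0.6]
gripper_width: 0.0006
gripper_force: 0.0
time_s: 11.72
tcp_pos: [0.5847, 0.0639, 0.0319]
eef_rot: [-180.0, 0.0, -97.1]
contact_force: [-0.3, 0.3, 0.3]
gripper_width: 0.0004
gripper_force: 0.0
```

```bash
python3 -m creep '[[0,0.02,0.2,0,0,0,0],[0,0.02,0.2,0,0,0,0],[0,0.02,0.2,0,0,0,0],[0,0.02,0.2,0,0,0,0],[0,0.02,0.2,0,0,0,0],[0,0.02,0.2,0,0,0,0],[0,0.02,0.2,0,0,0,0],[0,0.02,0.2,0,0,0,0]]'; python3 -m creep '[[0,0.03,0.2,0,0,0,0],[0,0.03,0.2,0,0,0,0],[0,0.03,0.2,0,0,0,0],[0,0.03,0.2,0,0,0,0],[0,0.03,0.2,0,0,0,0],[0,0.03,0.2,0,0,0,0],[0,0.03,0.2,0,0,0,0],[0,0.03,0.2,0,0,0,0]]'
```

```text
time_s: 12.38
tcp_pos: [0.5888, 0.103, 0.0317]
eef_rot: [-180.0, -0.0, -97.2]
contact_force: [1.9, -3.3, 0.2]
gripper_width: 0.0005
gripper_force: 1.2
time_s: 13.05
tcp_pos: [0.5938, 0.1429, 0.0312]
eef_rot: [179.9, -0.0, -97.2]
contact_force: [-1.6, -2.0, 0.2]
gripper_width: 0.0003
gripper_force: 1.2
```

```bash
python3 -m creep '[[0,0.025,0.2,0,0,0,0],[0,0.025,0.2,0,0,0,0],[0,0.025,0.2,0,0,0,0],[0,0.025,0.2,0,0,0,0],[0,0.025,0.2,0,0,0,0],[0,0.025,0.2,0,0,0,0],[0,0.025,0.2,0,0,0,0],[0,0.025,0.2,0,0,0,0]]'; python3 -m creep '[[0,0.012,0.1,0,0,0,0],[0,0.012,0.1,0,0,0,0],[0,0.012,0.1,0,0,0,0],[0,0.012,0.1,0,0,0,0]]'
```

```text
time_s: 13.72
tcp_pos: [0.5995, 0.1831, 0.0315]
eef_rot: [180.0, 0.0, -97.2]
contact_force: [-1.2, -1.4, -1.7]
gripper_width: 0.0004
gripper_force: 1.2
time_s: 14.05
tcp_pos: [0.6008, 0.1928, 0.0316]
eef_rot: [-180.0, 0.0, -97.2]
contact_force: [-0.7, -1.9, -1.7]
gripper_width: 0.0005
gripper_force: 1.1
```

```bash
python3 -m creep '[[0,0.006,0.05,0,0,0,0],[0,0.006,0.05,0,0,0,0],[0,0.006,0.05,0,0,0,0],[0,0.006,0.05,0,0,0,0]]'; python3 -m creep '[[0,0.006,0.05,0,0,0,0],[0,0.006,0.05,0,0,0,0],[0,0.006,0.05,0,0,0,0]]'
```

```text
time_s: 14.38
tcp_pos: [0.6012, 0.1964, 0.0316]
eef_rot: [180.0, -0.1, -97.2]
contact_force: [2.3, -13.0, 0.2]
gripper_width: 0.0003
gripper_force: 6.1
time_s: 14.63
tcp_pos: [0.601, 0.1965, 0.0316]
eef_rot: [179.9, -0.4, -97.2]
contact_force: [4.2, -26.0, 4.4]
gripper_width: 0.0001
gripper_force: 13.0
```

The force climbs at a firm stop. I'll back off and check whether it is the shut stop.

```bash
python3 -m creep '[[0,-0.03,-0.3,0,0,0,0],[0,-0.05,-0.5,0,0,0,0],[0,-0.1,-0.9,0,0,0,0],[0,0,-0.9,0.5,0,0,0],[0,0,-0.9,0.8,0,0,0],[0,0,-0.9,0.8,0,0,0],[0,0,-0.9,0.8,0,0,0],[0,0,-0.9,0.8,0,0,0]]'; python3 -m creep '[[0,0,-0.9,0,0,0,0],[0,0,-0.9,0,0,0,0],[0,0,-0.9,0,0,0,0],[0,0,0,0,0,0,0],[0,0,0,0,0,0,0]]'
python3 - <<'E'
from h import *
a=capture('top');b=capture('scene')
im=[]
for c,(x,y,w,h) in((a,(55,135,160,120)),(b,(345,125,160,120))):
    im.append(cv2.resize(c['frame'][y:y+h,x:x+w],(400,300),interpolation=cv2.INTER_CUBIC))
im.append(cv2.resize(b['frame'],(400,300)))
im.insert(2,cv2.resize(b['frame'][160:220,370:450],(400,300),interpolation=cv2.INTER_CUBIC))
cv2.imwrite('pics/shut.png',np.vstack([np.hstack(im[:2]),np.hstack(im[2:])])[:,:,::-1])
E
```

```text
time_s: 15.3
tcp_pos: [0.5975, 0.0455, 0.1255]
eef_rot: [-179.9, 0.1, -97.2]
contact_force: [0.3, 0.8, 0.4]
gripper_width: 0.0004
gripper_force: 0.0
time_s: 15.72
tcp_pos: [0.5975, -0.022, 0.1245]
eef_rot: [-179.9, 0.1, -97.3]
contact_force: [1.1, 0.9, -0.3]
gripper_width: 0.0006
gripper_force: 0.0
```

View pics/shut.png

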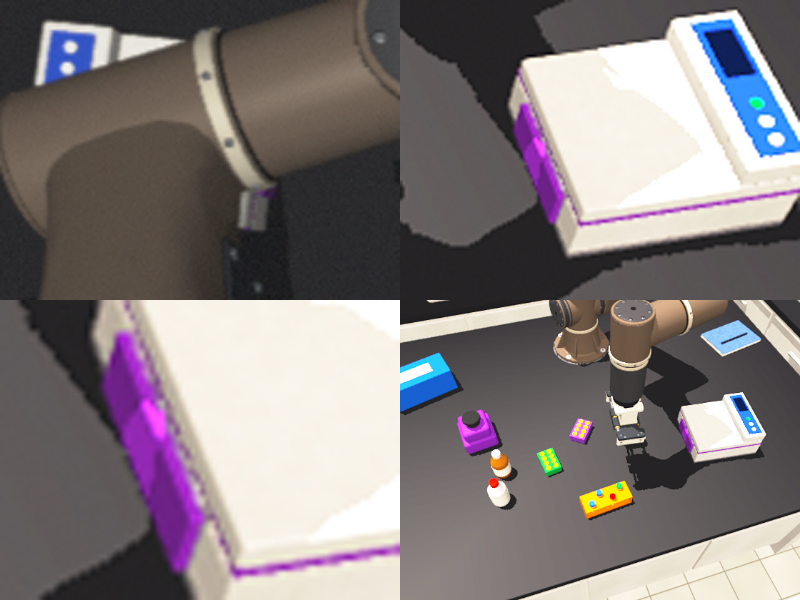

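The scene views show the purple panel flat against the reader face (≈ (100–200, 330–570) in the lower-left crop) with no gap. The bystanders stand where they were and the arm is clear. I'm handing in.

```bash
python3 -c "
from plant import close_job
print(close_job())"
```

```text
the job is handed in; nothing more can be done
None
```

The aluminium block sits flat in the nest, the drawer is pushed shut against its hard stop, nothing else was moved, and the job was handed in at about 16 s.

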